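# Scrub the pot and bring it to the front of the bench carousel

## Task

Scrub the inside of the open pot on the bench carousel with the brush that stands in it: two strokes up to about half the pot's depth and back down to the bottom, never pulling the bristle head out, then let go of the brush and leave it standing in the pot. Then turn the carousel until that pot faces front, straight over the tongue of the carousel's foot, and finish while still gripping the carousel's centre handle, holding it still so that the pot can be filled. Do not disturb the stapler, glue bottle and cord spool lying around it.

Things in the scene. Friction and masses are not known exactly. Their poses are not given: they have to be found in the camera images.
- foot: Fixed aluminium foot plate of the carousel, a disc 210 mm across and 12 mm thick on the bench. Origin: centre of its underside, on the turning axis. Its flat tongue, 30 mm wide, sticks out along its own -x to 195 mm from the axis, past the turntable's edge, and marks the FRONT.
- front (a point): Point over the tongue's centre line where the pot's underside centre belongs: 90 mm from the turning axis along the foot's -x, 30 mm above the bench.
- pot: Open white plastic pot, the only open one on the carousel, fixed to the turntable with its axis 90 mm from the turning axis. Outer diameter 52 mm, height 85 mm, wall 4 mm, floor 5 mm thick (inside 44 mm wide, 80 mm deep). Origin: centre of its underside, 30 mm above the bench; z up; its own -x points outward from the turning axis.
- disc (a point): Centre of the turntable's top, on the turning axis, 30 mm above the bench. Plywood disc 260 mm across; turns both ways, over a full turn, with slight bearing friction (0.06 N m), and stays where left. It also carries, fixed 90 mm from the axis at the other quarter points, two lidded glass jars (57 mm wide) and a lidded tin (62 mm wide), tops under 117 mm above the bench.
- handle: Wooden grip bar on top of the carousel's centre post, fixed to the turntable, turns with it. 54 mm long (its x, which lies along the line from the axis to the pot), 16 mm thick (its y), 42 mm tall. Origin: centre of its underside, on the turning axis, 123 mm above the bench, so the bar's top is at 165 mm.
- brush: Loose pot brush standing upright in the pot on its flat round bristle head. 165 mm long in all: head 36 mm diameter, 34 mm high; steel ferrule 20 mm diameter up to 50 mm; then a straight round wooden stick 13 mm diameter to the top. Weighs about 50 g. Origin: centre of the head's underside, 5 mm above the pot's when standing in it; z up along the stick. It may lean a few degrees.
- stapler: Black and grey stapler lying by the carousel, 140 x 36 x 54 mm, origin under its centre. Not to be disturbed.
- glue_bottle: Capped white bottle, 60 mm diameter, 130 mm tall, origin at the centre of its underside. Not to be disturbed.
- spool: Spool of brown cord standing on its flange, 72 mm diameter, 60 mm tall, origin at the centre of its underside. Not to be disturbed.

How it is judged:
On the way, in this order (a step that is already met when the one before it is completed fails the run):
1. first stroke: the gripped brush is raised at least 25 mm off the pot's floor (z of brush in the frame of pot above 0.03 m and contact force between the fingers and brush above 0.5 N), for 0.05 s.
2. the gripped brush is back down within 10 mm of the pot's floor (z of brush in the frame of pot below 0.015 m and contact force between the fingers and brush above 0.5 N), for 0.05 s.
3. second stroke: the gripped brush is raised at least 25 mm again (all of step 1), for 0.05 s.
4. the gripped brush is back down within 10 mm of the pot's floor (all of step 2), for 0.05 s.
5. the brush is let go and stands in the pot (z of brush in the frame of pot below 0.013 m and horizontal distance between brush and pot below 0.012 m and angle between brush's own z axis and vertical below 0.25 rad and contact force between the fingers and brush below 0.1 N), for 0.2 s.
6. the pot has been turned to the front, over the tongue (horizontal distance between pot and front below 0.013 m), for 0.2 s.
At the end, for the whole second after the job is handed in: The pot's axis is within 13 mm of the front point (about 8 degrees of turn), the carousel is still (pot slower than 10 mm/s), the fingers press on the centre handle with more than 3 N, and the brush, untouched, stands on the pot's floor (within 8 mm, leaning less than about 14 degrees) (all of step 5 and horizontal distance between pot and front below 0.013 m and linear speed of pot below 0.01 m/s and contact force between the fingers and handle above 3 N); the arm keeps its last pose, push and grip.
It fails at once if the bristle head is pulled out of the pot (z of brush in the frame of pot above 0.088 m).
It fails at once if the stapler is shifted by more than 20 mm or tipped (distance of stapler from where it was at the start of the episode above 0.02 m or angle between stapler's own z axis and vertical above 0.3 rad).
It fails at once if the glue bottle is shifted by more than 20 mm or tipped (distance of glue_bottle from where it was at the start of the episode above 0.02 m or angle between glue_bottle's own z axis and vertical above 0.3 rad).
It fails at once if the spool is shifted by more than 20 mm or tipped (distance of spool from where it was at the start of the episode above 0.02 m or angle between spool's own z axis and vertical above 0.3 rad).
It also fails if it takes over 58 s, if anything falls off the work surface, if the arm or the gripper's body presses on something with over 40 N, if the wrist force passes 120 N, or if a joint passes its speed limit or range.

## Robot

A 6-joint arm with a two-finger parallel gripper is mounted at the origin on the work surface. World frame = base frame: x ahead of the robot, y to its left, z up, the work surface at z = 0. Lengths are in m, angles in rad, forces in N, time in s.
With the tool pointing down it reaches from about 0.3 to 0.875 m from the base axis. Payload 6.4 kg.
Tool frame: the origin (TCP) lies on the centre line of the jaws, within the pads' length; the fingertips stand 25 mm ahead of it and the grasp point (between the pads) lies 6 mm ahead of it (ctrl.tip_reach is the distance from the TCP to the fingertips, in m); z points along the fingers, y is the line along which they close (so a half turn about z gives the same grasp; the last joint's range is limited). The gripper opens to 85 mm and grips with 20 to 120 N. Pads are 22 mm wide; open, the fingers measure 114 mm over their backs; the gripper's body (76 mm by 85 mm) begins 54 mm behind the grasp point. The pads swing forward as they close: fully open they stand 13 mm farther back than shut.
Start: joints at [0.934, 0.181, 1.607, -0, 1.354, -0.206], TCP at [0.24, 0.522, 0.256] pointing down, gripper open.
Joint ranges: [-2.99, 2.99], [-0.89, 2.07], [0.3, 2.58], [-1.14, 4.28], [0, 2.63], [-3.12, 3.12]. Speed limits (rad/s): [2.57, 2.57, 3.01, 3.14, 3.14, 3.14].

## Interface

Orientations are given as a unit quaternion [w, x, y, z].
In Python, from bench import ctrl gives the robot as it stands.
- The arm moves only by the tool servo_tool, never from a script. Its argument "motion" is a list that holds one entry, the list of rows, each a list of 5 numbers: the shift along the tool's x, y, z in cm, then the turn about the tool's z in degrees, then the closure, from -1 (fully open) to 1 (shut). In form: [[[dx, dy, dz, twist, claw], ...]]. A call has 1 to 5 rows; each row is the pose to reach, as a shift and turn from the pose commanded when the call began, along the tool's axes at that moment; what a row does not reach only later rows make up. A row lasts 1/10 s, in which the tool goes at most 50 mm and 8.59 degrees, less where a joint would pass 70% of its speed; a pose out of reach is approached as far as the arm can. A call with a gripper value outside its range is refused whole. The fingers move at their own pace and stop on an object; the grip force is fixed at half the most. Time passes only in rows, so rows that repeat a pose let the fingers close. It gives the time, the measured TCP pose, the force, the opening and the grip force at its end, in the units of the state.
- ctrl.get_obs(): the state, without advancing time (a new reading comes with each control period).
- ctrl.camera(name): name is "scene" or "top" or "wrist"; returns a dict with "pixels" (480x640x3 uint8, red, green, blue), "depth" (480x640 float32, m along the optical axis (not along the pixel's ray), 0 where there is no reading), "fx", "fy", "cx", "cy" (pixels), "R" (3x3) and "t" (3): a world point X has camera coordinates R X + t; the wrist camera has in their place "hand_eye" (4x4, takes a point from camera to tool coordinates, whose origin is the TCP and whose axes are the flange's). Camera axes: x right, y down, z forward; pixel columns grow to the right and rows downward; lengths in m; the calibration is good to about 2 mm. A picture is of the moment at which its call begins: read the wrist's pose just before it.
- ctrl.hand_in(): hands the job in; it is judged then, once.
The state is a dict: "time_s": time; "q": joint angles; "dq": joint speeds; "joint_efforts": joint torques, N m; "eef_pos": TCP position; "eef_rot": TCP orientation; "wrist_force": force on the tool from outside, world axes, zero at the start; "torque": the same for the moment, N m; "opening": opening from 0.0 (shut) to 1.0 (fully open); "grasp_force": force on a finger pad.
Only numpy, scipy, OpenCV 4.12 (cv2) and the standard library are available. Lean on these libraries where they do the work, as an engineer would, in place of code of your own. Each camera call takes 0.05 s, during which the arm holds its last target. There are 200 camera calls.

## Working session

There is one attempt and no reset: what is moved stays moved. The work goes in short steps, Python scripts to look and compute and a tool call to move; the robot and the scene stay as the last step left them, time stands still between calls to the robot, and variables do not carry over. Pictures are saved under pics/ and viewed, at most 10 in all, crops included, and the job is handed in when it is done.

Besides the shell and the picture viewer there is one more tool, called after "Emit:" as name([rows], argument=value, ...), one row to a line, values as JSON. servo_tool: Moves the arm, as the interface text tells. Its arguments: {"type":"object","properties":{"motion":{"type":"array"}},"required":["motion"]}

```bash
mkdir -p pics
cat > h.py <<'E'
import numpy as np, cv2
from bench import ctrl
def cloud(c):
    d=c["depth"]; v,u=np.indices(d.shape)
    P=np.stack([(u-c["cx"])/c["fx"]*d,(v-c["cy"])/c["fy"]*d,d],-1)
    W=(P-np.array(c["t"]))@np.array(c["R"]); W[d==0]=np.nan
    return W
E
python3 - <<'E'
from h import *
for n in("scene","top"):
    c=ctrl.camera(n); cv2.imwrite(f"pics/{n}0.png",c["pixels"][:,:,::-1]); np.savez(f"{n}0.npz",W=cloud(c),px=c["pixels"])
o=ctrl.get_obs(); print(o["eef_pos"],o["eef_rot"],o["time_s"],o["opening"])
E
```

```text
[0.23981392 0.5220711  0.25543667] [-3.42301328e-04  2.13732073e-01  9.76891962e-01 -7.60309622e-04] 0.1 0.9982616197300803
```

View pics/scene0.png

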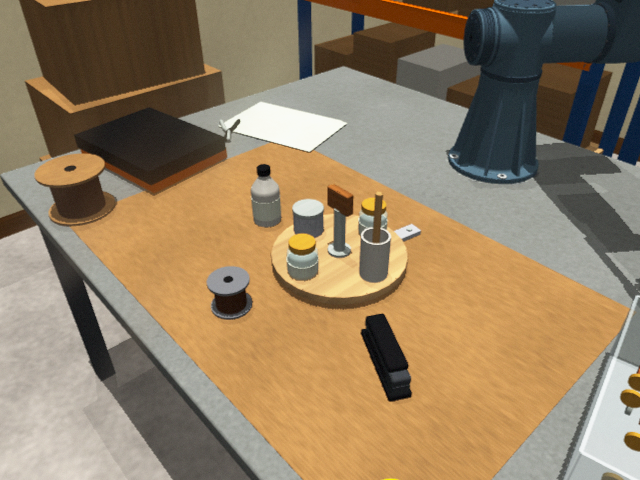

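View pics/top0.png

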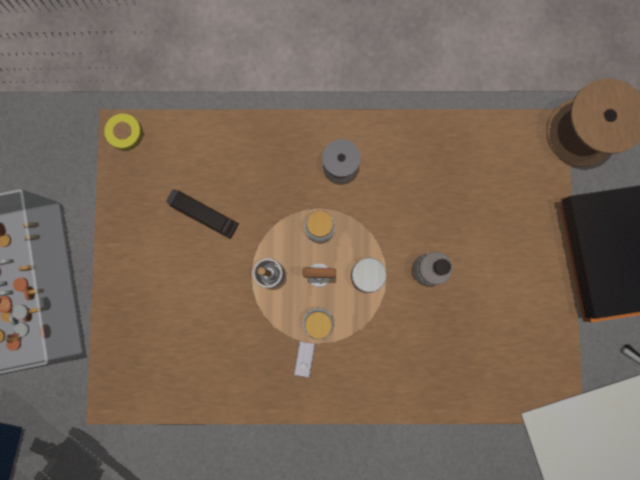

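The pot is at about (268,273) in the top view with the stick top near (262,270). The handle is at (320,272) and the tongue at (304,360), so the pot needs about a quarter turn. Next I compute positions.

Run:
```python
from h import *
D=np.load("top0.npz");W=D["W"];px=D["px"].astype(int)
for n,(u,v) in dict(ax=(320,272),pot=(268,273),tong=(304,365),stick=(262,270),spool=(341,150),glue=(440,267),stap=(202,213)).items(): print(n,W[v,u].round(3))
X,Y,Z=W[...,0],W[...,1],W[...,2]
c0=W[272,320,:2]
r=np.hypot(X-c0[0],Y-c0[1])
def circ(m):
    m=m.astype(np.uint8); p=np.stack([X[m>0],Y[m>0]],1).astype(np.float32); return cv2.minEnclosingCircle(p),len(p)
m=(Z>.022)&(Z<.036)&(r<.16); print("disc",circ(m))
m=(Z>.15)&(Z<.172)&(r<.04); p=np.stack([X[m],Y[m]],1).astype(np.float32); print("handle",cv2.minAreaRect(p),p.mean(0),len(p))
pp=W[273,268,:2]; rp=np.hypot(X-c0[0],Y-c0[1])
m=(Z>.107)&(Z<.122)&(np.hypot(X-pp[0],Y-pp[1])<.045); print("potrim",circ(m))
S=np.load("scene0.npz")["W"]
for nm,A in(("top",W),("scene",S)):
  q=A.reshape(-1,3); q=q[np.hypot(q[:,0]-pp[0],q[:,1]-pp[1])<.05]
  for a in np.arange(.12,.22,.01):
    s=q[(q[:,2]>a)&(q[:,2]<=a+.01)]
    if len(s):print(nm,round(a,3),len(s),s.mean(0).round(4),s.min(0).round(3),s.max(0).round(3))
m=(Z>.005)&(Z<.018)&(r>.133)&(r<.2); p=np.stack([X[m],Y[m]],1); print("tongue",p.mean(0),len(p),np.degrees(np.arctan2(*(p.mean(0)-c0)[::-1])))
```

```text
ax [0.575 0.029 0.167]
pot [0.574 0.116 0.137]
tong [0.403 0.058 0.017]
stick [0.577 0.12  0.197]
spool [ 0.81  -0.012  0.058]
glue [ 0.584 -0.176  0.132]
stap [0.69  0.25  0.053]
disc (((0.5747556686401367, 0.03125123679637909), 0.13005542755126953), 10696)
handle ((0.5742446184158325, 0.031756091862916946), (0.05265460163354874, 0.015747588127851486), 88.0816421508789) [0.5739899  0.03102322] 317
potrim (((0.5758286118507385, 0.12083188444375992), 0.025801826268434525), 223)
top 0.12 3 [0.5749 0.1163 0.1255] [0.573 0.116 0.123] [0.578 0.117 0.129]
top 0.13 5 [0.5761 0.1169 0.1344] [0.571 0.115 0.13 ] [0.581 0.119 0.138]
top 0.14 4 [0.5738 0.1169 0.1436] [0.57  0.116 0.141] [0.577 0.119 0.145]
top 0.15 7 [0.5735 0.1175 0.1567] [0.57  0.116 0.153] [0.578 0.121 0.16 ]
top 0.16 5 [0.5749 0.1182 0.1683] [0.57  0.116 0.165] [0.581 0.122 0.17 ]
top 0.17 3 [0.5759 0.1159 0.1745] [0.574 0.116 0.172] [0.578 0.116 0.177]
top 0.18 4 [0.574  0.1169 0.185 ] [0.571 0.116 0.182] [0.579 0.118 0.189]
top 0.19 42 [0.576  0.1214 0.1978] [0.57  0.116 0.191] [0.581 0.128 0.2  ]
top 0.2 15 [0.5754 0.1222 0.2012] [0.57  0.118 0.2  ] [0.58  0.126 0.203]
scene 0.12 34 [0.5804 0.1243 0.125 ] [0.575 0.118 0.12 ] [0.584 0.128 0.13 ]
scene 0.13 33 [0.5801 0.1242 0.1347] [0.573 0.119 0.13 ] [0.584 0.128 0.139]
scene 0.14 43 [0.5803 0.1242 0.145 ] [0.574 0.117 0.14 ] [0.584 0.129 0.15 ]
scene 0.15 36 [0.5803 0.124  0.1548] [0.575 0.116 0.15 ] [0.584 0.128 0.16 ]
scene 0.16 37 [0.5801 0.1249 0.1647] [0.573 0.119 0.16 ] [0.584 0.128 0.17 ]
scene 0.17 42 [0.5805 0.1242 0.1748] [0.573 0.117 0.17 ] [0.585 0.128 0.18 ]
scene 0.18 42 [0.5805 0.1239 0.185 ] [0.575 0.115 0.18 ] [0.584 0.129 0.19 ]
scene 0.19 54 [0.579  0.1235 0.1961] [0.573 0.116 0.19 ] [0.584 0.129 0.2  ]
scene 0.2 3 [0.5756 0.1215 0.2004] [0.574 0.119 0.2  ] [0.578 0.124 0.201]
tongue [0.509429   0.05569807] 1004 157.35471045105146
```

Emit:
servo_tool([
  [[-4,-1.9,0,0,-1],[-8,-3.8,0,0,-1],[-12,-5.7,0,0,-1],[-16,-7.6,0,0,-1],[-20,-9.5,0,0,-1]],
])

```text
time_s: 0.6
eef_pos: [0.3827, 0.3511, 0.256]
eef_rot: [-0.0, 0.214, 0.977, -0.0]
wrist_force: [0.6, 0.3, -0.1]
opening: 0.997
grasp_force: 0.0
```

Run:
```python
from h import *
D=np.load("top0.npz");W=D["W"];px=D["px"].astype(int)
X,Y,Z=W[...,0],W[...,1],W[...,2]
a=np.array([.5745,.0312]); r=np.hypot(X-a[0],Y-a[1])
m=(r>.137)&(r<.21)&(X<.5)&(px.min(-1)>115)&(px.max(-1)-px.min(-1)<50)&(Z<.03)
n,l,s,_=cv2.connectedComponentsWithStats(m.astype(np.uint8))
k=l[365,304]; print(k,s[k]); p=np.stack([X[l==k],Y[l==k]],1); c=p.mean(0)
print(c,np.median(Z[l==k]),np.degrees(np.arctan2(*(c-a)[::-1])),cv2.minAreaRect(p.astype(np.float32)))
```

```text
1 [294 344  20  33 481]
[0.4112197  0.05892446] 0.012181133422808825 170.36327576923168 ((0.40991926193237305, 0.0588090680539608), (0.03016313724219799, 0.06041957065463066), 80.01112365722656)
```

Emit:
servo_tool([
  [[-4,-1.9,0,0,-1],[-8,-3.8,0,0,-1],[-12,-5.7,0,0,-1],[-16,-7.6,0,0,-1],[-20,-9.5,0,0,-1]],
])

```text
time_s: 1.1
eef_pos: [0.5249, 0.1812, 0.256]
eef_rot: [-0.0, 0.214, 0.977, -0.0]
wrist_force: [0.8, 0.4, 1.0]
opening: 1.001
grasp_force: 0.0
```

Emit:
servo_tool([
  [[-3,-1.3,0,0,-1],[-5.5,-2.5,0,0,-1],[-7.3,-3.3,0,0,-1],[-7.3,-3.3,0,8,-1],[-7.3,-3.3,0,16,-1]],
])

```text
time_s: 1.6
eef_pos: [0.5768, 0.1219, 0.2557]
eef_rot: [-0.001, 0.351, 0.936, -0.0]
wrist_force: [-1.3, -0.1, -0.7]
opening: 1.002
grasp_force: 0.0
```

Emit:
servo_tool([
  [[0,0,0,8,-1],[0,0,0,16,-1],[0,0,0,24,-1],[0,0,0,32,-1],[0,0,0,40,-1]],
])

```text
time_s: 2.1
eef_pos: [0.5764, 0.1228, 0.2559]
eef_rot: [-0.0, 0.649, 0.761, -0.0]
wrist_force: [-1.0, 0.0, 0.9]
opening: 1.003
grasp_force: 0.0
```

Emit:
servo_tool([
  [[0,0,0,8,-1],[0,0,0,9.3,-1],[0,0,0,9.3,-1]],
])

```text
time_s: 2.4
eef_pos: [0.5766, 0.1226, 0.2561]
eef_rot: [-0.0, 0.706, 0.708, -0.0]
wrist_force: [0.3, 0.6, 0.5]
opening: 1.0
grasp_force: 0.0
```

Emit:
servo_tool([
  [[0,0,2,0,-1],[0,0,4,0,-1],[0,0,6,0,-1],[0,0,7.8,0,-1],[0,0,7.8,0,0]],
])

```text
time_s: 2.9
eef_pos: [0.5747, 0.1224, 0.1753]
eef_rot: [-0.002, 0.706, 0.708, -0.002]
wrist_force: [0.2, -0.2, 0.4]
opening: 0.855
grasp_force: 0.0
```

Emit:
servo_tool([
  [[0,0,0,0,1],[0,0,0,0,1],[0,0,0,0,1],[0,0,0,0,1],[0,0,0,0,1]],
])

```text
time_s: 3.4
eef_pos: [0.5773, 0.1224, 0.1792]
eef_rot: [0.001, 0.707, 0.707, 0.001]
wrist_force: [0.7, -0.5, 2.6]
opening: 0.137
grasp_force: 58.4
```

Emit:
servo_tool([
  [[0,0,0,0,1],[0,0,0,0,1],[0,0,0,0,1]],
])

```text
time_s: 3.7
eef_pos: [0.5773, 0.1223, 0.1792]
eef_rot: [0.001, 0.707, 0.707, 0.001]
wrist_force: [0.3, 0.7, 5.5]
opening: 0.135
grasp_force: 58.7
```

Run:
```python
from h import *
a=ctrl.camera("scene")["pixels"][130:330,220:480,::-1]; b=ctrl.camera("wrist")["pixels"][:,:,::-1]
cv2.imwrite("pics/g1.png",np.hstack([cv2.resize(a,(400,308)),cv2.resize(b,(400,308))]))
```

```text
(no output)
```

View pics/g1.png

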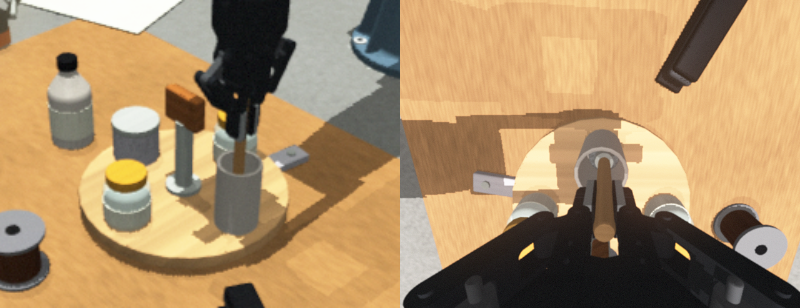

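The stick is held between the pads, at (240,140) in the scene half of the picture and (603,200) in the wrist half, with 58 N of grip. Now the strokes.

Emit:
servo_tool([
  [[0,0,-1.5,0,1],[0,0,-3,0,1],[0,0,-3.8,0,1],[0,0,-3.8,0,1],[0,0,-3.8,0,1]],
])

```text
time_s: 4.3
eef_pos: [0.5768, 0.1223, 0.2165]
eef_rot: [0.0, 0.707, 0.707, 0.0]
wrist_force: [0.0, -0.5, -1.1]
opening: 0.132
grasp_force: 58.5
```

Run:
```python
from h import *
W=cloud(ctrl.camera("scene")); q=W.reshape(-1,3); q=q[np.hypot(q[:,0]-.577,q[:,1]-.122)<.012]
z=q[:,2]; print(np.histogram(z,bins=np.arange(.1,.26,.01)))
o=ctrl.get_obs(); print(o["eef_pos"],o["grasp_force"],o["opening"])
```

```text
(array([32, 54, 61, 39, 43, 33, 38, 42, 27, 27, 22, 28, 34, 34, 12]), array([0.1 , 0.11, 0.12, 0.13, 0.14, 0.15, 0.16, 0.17, 0.18, 0.19, 0.2 ,
       0.21, 0.22, 0.23, 0.24, 0.25]))
[0.57650922 0.1223447  0.2159758 ] 58.49175810813904 0.13118255755142472
```

Emit:
servo_tool([
  [[0,0,1.3,0,1],[0,0,2.6,0,1],[0,0,3.7,0,1],[0,0,3.7,0,1],[0,0,3.7,0,1]],
])

```text
time_s: 4.85
eef_pos: [0.5766, 0.1223, 0.1782]
eef_rot: [-0.0, 0.707, 0.707, -0.0]
wrist_force: [0.0, -0.3, 0.1]
opening: 0.139
grasp_force: 59.0
```

Emit:
servo_tool([
  [[0,0,-1.5,0,1],[0,0,-3,0,1],[0,0,-3.8,0,1],[0,0,-3.8,0,1],[0,0,-3.8,0,1]],
])

```text
time_s: 5.35
eef_pos: [0.5768, 0.1224, 0.2178]
eef_rot: [0.0, 0.707, 0.707, 0.0]
wrist_force: [0.4, -0.5, -1.0]
opening: 0.136
grasp_force: 58.7
```

Emit:
servo_tool([
  [[0,0,1.3,0,1],[0,0,2.6,0,1],[0,0,3.8,0,1],[0,0,3.9,0,1],[0,0,3.9,0,1]],
])

```text
time_s: 5.85
eef_pos: [0.5762, 0.1223, 0.1768]
eef_rot: [-0.001, 0.707, 0.707, -0.001]
wrist_force: [-0.1, 0.1, -2.0]
opening: 0.13
grasp_force: 58.9
```

Emit:
servo_tool([
  [[0,0,0,0,1],[0,0,0,0,1],[0,0,0,0,-1],[0,0,0,0,-1],[0,0,0,0,-1]],
])

```text
time_s: 6.35
eef_pos: [0.5768, 0.1223, 0.1784]
eef_rot: [0.0, 0.707, 0.707, 0.0]
wrist_force: [-0.6, -0.2, 0.4]
opening: 0.637
grasp_force: 0.0
```

Emit:
servo_tool([
  [[0,0,0,0,-1],[0,0,0,0,-1],[0,0,0,0,-1],[0,0,0,0,-1],[0,0,0,0,-1]],
])

```text
time_s: 6.85
eef_pos: [0.5768, 0.1223, 0.1783]
eef_rot: [-0.0, 0.707, 0.707, -0.0]
wrist_force: [1.1, -0.6, 0.6]
opening: 0.997
grasp_force: 0.0
```

Run:
```python
from h import *
c=ctrl.camera("scene"); W=cloud(c); q=W.reshape(-1,3); q=q[np.hypot(q[:,0]-.577,q[:,1]-.122)<.02]
for a in np.arange(.12,.22,.02):
    s=q[(q[:,2]>a)&(q[:,2]<=a+.02)]; print(round(a,2),len(s),np.nanmedian(s,0).round(4) if len(s) else 0,s[:,2].max() if len(s) else 0)
a=c["pixels"][130:330,220:480,::-1]; b=ctrl.camera("wrist")["pixels"][:,:,::-1]
cv2.imwrite("pics/g2.png",np.hstack([cv2.resize(a,(400,308)),cv2.resize(b,(400,308))]))
```

```text
0.12 78 [0.583  0.124  0.1297] 0.13999417040129508
0.14 76 [0.5832 0.124  0.1508] 0.15984888856769672
0.16 79 [0.583  0.124  0.1709] 0.17997316875250713
0.18 96 [0.5826 0.1231 0.1925] 0.1999940189006388
0.2 3 [0.5794 0.1218 0.2002] 0.20043336149771487
```

View pics/g2.png

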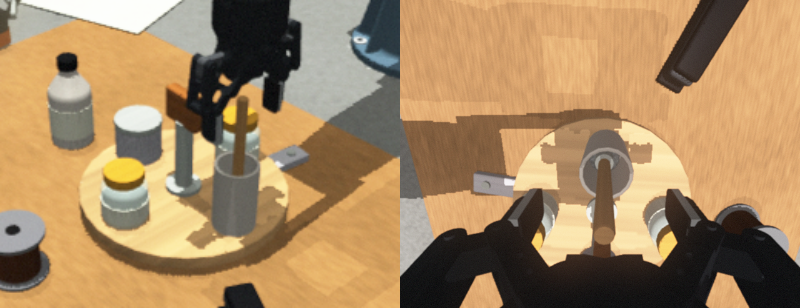

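The brush stands free and upright, at about (240,140), with the fingers open. The wrist camera sits on the pot side, so I check its clearance before lowering onto the handle.

Run:
```python
from h import *
c=ctrl.camera("wrist"); print(np.round(c["hand_eye"],3))
```

```text
[[ 0.    -0.957 -0.29   0.074]
 [ 1.     0.    -0.     0.001]
 [ 0.    -0.29   0.957 -0.118]
 [ 0.     0.     0.     1.   ]]
```

Emit:
servo_tool([
  [[-2,0,0,0,-1],[-4,-0.1,0,0,-1],[-6.5,-0.2,0,0,-1],[-9.1,-0.2,0,0,-1],[-9.1,-0.2,0,0,-1]],
])

```text
time_s: 7.5
eef_pos: [0.575, 0.0287, 0.1784]
eef_rot: [0.0, 0.708, 0.706, -0.0]
wrist_force: [0.3, 0.6, 0.1]
opening: 0.998
grasp_force: 0.0
```

Emit:
servo_tool([
  [[0.2,0,1,0,-1],[0.2,0,2,0,-1],[0.2,0,2.4,0,-1],[0.2,0,2.4,0,0],[0.2,0,2.4,0,0]],
])

```text
time_s: 8.0
eef_pos: [0.5747, 0.0339, 0.154]
eef_rot: [-0.0, 0.707, 0.708, -0.0]
wrist_force: [-0.2, 1.1, -0.2]
opening: 0.691
grasp_force: 0.0
```

Emit:
servo_tool([
  [[0,0,0,0,1],[0,0,0,0,1],[0,0,0,0,1],[0,0,0,0,1],[0,0,0,0,1]],
])

```text
time_s: 8.5
eef_pos: [0.5731, 0.033, 0.1547]
eef_rot: [-0.001, 0.707, 0.707, -0.002]
wrist_force: [-9.9, -1.4, 8.4]
opening: 0.186
grasp_force: 58.8
```

Emit:
servo_tool([
  [[0,0,0,0,1],[0,0,0,0,1],[0,0,0,0,1]],
])

```text
time_s: 8.8
eef_pos: [0.5731, 0.033, 0.1547]
eef_rot: [-0.001, 0.707, 0.707, -0.002]
wrist_force: [-9.2, -1.9, 8.2]
opening: 0.177
grasp_force: 58.8
```

Emit:
servo_tool([
  [[-0.1,-0.2,0,0,1],[-0.1,-0.2,0,-2,1],[-0.1,-0.2,0,-5,1],[-0.1,-0.2,0,-9,1],[-0.1,-0.2,0,-13,1]],
])

```text
time_s: 9.3
eef_pos: [0.5724, 0.0329, 0.1547]
eef_rot: [-0.001, 0.621, 0.784, 0.0]
wrist_force: [-3.6, 2.4, 4.4]
opening: 0.176
grasp_force: 59.7
```

Emit:
servo_tool([
  [[0,0,0,-4,1],[0,0,0,-8,1],[0,0,0,-12,1],[0,0,0,-16,1],[0,0,0,-20,1]],
])

```text
time_s: 9.8
eef_pos: [0.5715, 0.0325, 0.1547]
eef_rot: [-0.001, 0.476, 0.88, -0.001]
wrist_force: [-8.4, 0.5, 7.7]
opening: 0.175
grasp_force: 60.1
```

Emit:
servo_tool([
  [[0,0,0,-4,1],[0,0,0,-8,1],[0,0,0,-12,1],[0,0,0,-16,1],[0,0,0,-20,1]],
])

```text
time_s: 10.3
eef_pos: [0.5708, 0.0318, 0.1547]
eef_rot: [-0.002, 0.316, 0.949, -0.001]
wrist_force: [-13.0, -2.5, 9.8]
opening: 0.183
grasp_force: 60.5
```

Emit:
servo_tool([
  [[0,0,0,-4,1],[0,0,0,-8,1],[0,0,0,-12,1],[0,0,0,-16,1],[0,0,0,-20,1]],
])

```text
time_s: 10.8
eef_pos: [0.5703, 0.0309, 0.1547]
eef_rot: [-0.003, 0.146, 0.989, -0.002]
wrist_force: [-16.6, -7.4, 11.5]
opening: 0.182
grasp_force: 60.7
```

Emit:
servo_tool([
  [[0,0,0,-3,1],[0,0,0,-5,1],[0,0,0,-5,1]],
])

```text
time_s: 11.1
eef_pos: [0.5703, 0.0307, 0.1547]
eef_rot: [-0.003, 0.104, 0.995, -0.002]
wrist_force: [-15.8, -7.4, 11.7]
opening: 0.176
grasp_force: 60.6
```

Run:
```python
from h import *
o=ctrl.get_obs(); print(o["eef_pos"],o["eef_rot"],o["grasp_force"],o["wrist_force"],o["torque"],o["q"])
a=np.array([.574,.0315])
for n in("top","scene"):
    c=ctrl.camera(n); cv2.imwrite(f"pics/{n}1.png",c["pixels"][:,:,::-1]); W=cloud(c)
    q=W.reshape(-1,3); q=q[np.hypot(q[:,0]-.485,q[:,1]-.047)<.045]
    for lo,hi in((.107,.119),(.15,.17),(.17,.19),(.19,.205)):
        s=q[(q[:,2]>lo)&(q[:,2]<hi)]
        if len(s): print(n,lo,len(s),np.median(s,0).round(4),cv2.minEnclosingCircle(s[:,:2].astype(np.float32)))
a=cv2.imread("pics/scene1.png")[130:330,220:480]; b=cv2.imread("pics/top1.png")[170:410,180:492]
cv2.imwrite("pics/g3.png",np.hstack([cv2.resize(a,(400,308)),cv2.resize(b,(400,308))]))
```

```text
[0.57026705 0.03067688 0.1546842 ] [-0.00294257  0.10385323  0.99458678 -0.00172647] 60.62487781047821 [-15.84954492  -7.35624467  11.6899443 ] [-0.92603514  2.02172922  0.03510169] [-0.15205895  0.28687701  1.69761524 -0.00406508  1.16281607 -1.5131489 ]
top 0.107 220 [0.4846 0.0506 0.115 ] ((0.48638686537742615, 0.049681805074214935), 0.025944748893380165)
top 0.15 8 [0.4915 0.0457 0.1649] ((0.48855501413345337, 0.0465889498591423), 0.0057972026988863945)
top 0.17 4 [0.491  0.0478 0.181 ] ((0.4903084635734558, 0.04772680997848511), 0.004784025717526674)
top 0.19 53 [0.4868 0.0475 0.1997] ((0.48583635687828064, 0.04830659180879593), 0.006006456911563873)
scene 0.107 259 [0.4917 0.0523 0.1122] ((0.48776698112487793, 0.05033600330352783), 0.026950029656291008)
scene 0.15 65 [0.491  0.051  0.1611] ((0.4891948997974396, 0.04872928932309151), 0.007107308134436607)
scene 0.17 70 [0.4911 0.0503 0.1807] ((0.4878028631210327, 0.04827636852860451), 0.007620939519256353)
scene 0.19 45 [0.4892 0.0499 0.1968] ((0.48768603801727295, 0.04828406125307083), 0.006554529536515474)
```

View pics/g3.png

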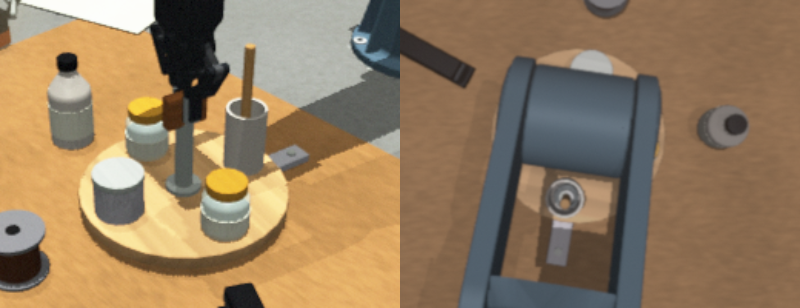

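The pot is at (565,197) in the top half of the picture, in line with the tongue and about 2° short. The brush is upright. I trim the last bit and ease the side load.

Emit:
servo_tool([
  [[0.1,0,0,-1,1],[0.2,0,0,-2,1],[0.2,0,0,-2,1],[0.2,0,0,-2,1],[0.2,0,0,-2,1]],
])

```text
time_s: 11.7
eef_pos: [0.5702, 0.0306, 0.1547]
eef_rot: [-0.001, 0.087, 0.996, -0.002]
wrist_force: [-5.8, -8.5, 5.1]
opening: 0.181
grasp_force: 59.8
```

Run:
```python
from h import *
for n in("top","scene"):
    W=cloud(ctrl.camera(n)); q=W.reshape(-1,3); q=q[np.hypot(q[:,0]-.485,q[:,1]-.047)<.045]
    for lo,hi in((.107,.119),(.19,.205)):
        s=q[(q[:,2]>lo)&(q[:,2]<hi)]; print(n,lo,cv2.minEnclosingCircle(s[:,:2].astype(np.float32)))
```

```text
top 0.107 ((0.48606547713279724, 0.046672314405441284), 0.025886716321110725)
top 0.19 ((0.48504626750946045, 0.04521280527114868), 0.0063200658187270164)
scene 0.107 ((0.48781776428222656, 0.04559910297393799), 0.028314640745520592)
scene 0.19 ((0.48667600750923157, 0.04624137654900551), 0.007440936751663685)
```

Emit:
servo_tool([
  [[0,0,0,0,1],[0,0,0,0,1],[0,0,0,0,1],[0,0,0,0,1],[0,0,0,0,1]],
])

```text
time_s: 12.3
eef_pos: [0.5702, 0.0306, 0.1547]
eef_rot: [-0.001, 0.087, 0.996, -0.002]
wrist_force: [-5.2, -8.3, 4.5]
opening: 0.177
grasp_force: 59.8
```

The pot's measured centre is about 1 mm from the front point, and everything is still.

```bash
python3 -c "
from bench import ctrl
print(ctrl.hand_in())"
```

```text
the job is handed in; nothing more can be done
None
```

I scrubbed the pot with two strokes, left the brush standing in it, turned the pot to within about 1 mm of the front point by camera, and handed in at about 12 s still gripping the handle; no verdict came back.

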